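Un-nest the terracotta planters onto their saucers

TASK

Four terracotta planters on the potting bench are nested one inside another: take the nest apart and stand each one upright inside the saucer of its own shape and size - the larger square planter in the larger square saucer with their sides parallel, the smaller square planter likewise in the smaller square saucer, the wider round planter in the larger round saucer and the slim round one in the smaller round saucer. Terracotta is brittle, so set each planter down gently, never drop it or let it fall over, and leave the seedling and the seed jar standing where they are.

Things in the scene. Friction and masses are not known exactly. Their poses are not given: they have to be found in the camera images.
- large_square_pot: Lowest and outermost planter of the nest, square, plain unglazed terracotta, open at the top: 68 x 68 mm outside (60 inside), 48 mm high, walls 4 mm, floor 5 mm thick. Origin: centre of its underside, z up. x and y are parallel to its sides. Starts standing on the bench, with the three other planters nested in it; it can be gripped across two opposite sides once it is empty.
- small_square_pot: Second planter of the nest, square and taller, plain unglazed terracotta, open at the top: 52 x 52 mm outside (44 inside), 77 mm high, walls 4 mm, floor 5 mm thick. Origin: centre of its underside, z up. x and y are parallel to its sides. Starts nested in the large square planter, sides parallel within 2 degrees. Starts with its underside 5 mm above the bench, its rim 82 mm above the bench, standing out 34 mm above the rim of the planter around it.
- wide_round_pot: Third planter of the nest, round, straight-sided, plain unglazed terracotta, open at the top: 38 mm diameter outside (30 inside), 106 mm high, walls 4 mm, floor 5 mm thick. Origin: centre of its underside, z up. Starts with its underside 10 mm above the bench, its rim 116 mm above the bench, standing out 34 mm above the rim of the planter around it.
- slim_round_pot: Innermost and tallest planter of the nest, a slim round tube-like one, straight-sided, plain unglazed terracotta, open at the top: 24 mm diameter outside (16 inside), 135 mm high, walls 4 mm, floor 15 mm thick. Origin: centre of its underside, z up. Starts with its underside 15 mm above the bench, its rim 150 mm above the bench, standing out 34 mm above the rim of the planter around it.
- large_square_saucer: Larger square terracotta saucer, fixed to the bench: 96 x 96 mm outside, 88 x 88 inside its rim, floor 5 mm thick, rim top 12 mm above the bench. Place of the large square planter, which stands on the floor inside the rim. Origin: centre of its underside, on the bench, z up. x and y are parallel to its sides.
- small_square_saucer: Smaller square terracotta saucer, fixed to the bench: 80 x 80 mm outside, 72 x 72 inside its rim, floor 5 mm thick, rim top 12 mm above the bench. Place of the small square planter, which stands on the floor inside the rim. Origin: centre of its underside, on the bench, z up. x and y are parallel to its sides.
- wide_round_saucer: Larger round terracotta saucer, fixed to the bench: 66 mm diameter outside, 58 mm inside its rim, floor 5 mm thick, rim top 12 mm above the bench. Place of the wide round planter, which stands on the floor inside the rim. Origin: centre of its underside, on the bench, z up. 
- slim_round_saucer: Smaller round terracotta saucer, fixed to the bench: 52 mm diameter outside, 44 mm inside its rim, floor 5 mm thick, rim top 12 mm above the bench. Place of the slim round planter, which stands on the floor inside the rim. Origin: centre of its underside, on the bench, z up. 
- seedling: Bystander, loose: black plastic nursery pot 60 mm wide, 50 mm high, with a small green seedling reaching about 90 mm above the bench. Origin: centre of its underside. Leave it alone.
- jar: Bystander, loose: amber glass seed jar with a metal cap, 52 mm diameter, 75 mm high. Origin: centre of its underside. Leave it alone.

How it is judged:
By the outcome, as a careful person would: the job done as asked, in the order asked, and still so for the second after the job is handed in, with the robot touching nothing.
It also fails if it takes over 120 s, if anything falls off the work surface, if the arm or the gripper's body presses on something with over 40 N, if the wrist force passes 120 N, or if a joint passes its speed limit or range.

ROBOT

A 6-joint arm with a two-finger parallel gripper is mounted at the origin on the work surface. World frame = base frame: x ahead of the robot, y to its left, z up, the work surface at z = 0. Lengths are in mm, angles in rad, forces in N, time in s.
With the tool pointing down it reaches from about 350 to 875 mm from the base axis. Payload 4.2 kg.
Tool frame: the origin (TCP) lies on the mounting face of the last link; the fingertips stand 173 mm ahead of it and the grasp point (between the pads) lies 155 mm ahead of it; z points along the fingers, y is the direction in which the jaws open and shut (so a half turn about z gives the same grasp; the last joint's range is limited). The gripper opens to 85 mm and grips with 20 to 120 N. Pads are 22 mm wide; open, the fingers measure 114 mm over their backs; the gripper's body (76 mm by 85 mm) begins 54 mm behind the grasp point. The pads swing forward as they close: fully open they stand 13 mm farther back than shut.
Start: joints at [1.51, 0.385, 0.008, 0, -1.194, -0.259], TCP at [196.453, 593.301, 404.712] pointing down, gripper open.
Joint ranges: [-3.14, 3.14], [-1.21, 2.06], [-1.07, 1.41], [-3.16, 2.05], [-2.99, -0.16], [-3.1, 3.1]. Speed limits (rad/s): [2.79, 2.79, 3.14, 3.14, 3.14, 3.14].

INTERFACE

Orientations are given as a unit quaternion [x, y, z, w].
In Python, from bench import arm gives the robot as it stands. The module is installed in compiled form; this text tells all that it offers.
- The arm moves only by the tool play_rows, never from a script. Its argument "moves" is a list of rows, each a list of 3 entries, a list of its own where there are three numbers: the shift along the world's x, y, z in units of 30 cm (1.0 is 30 cm), then the turn about the world's z in units of 30 degrees (1.0 is 30 degrees), then the gripper's target within -1 to 1 (shut at 1, half-way at 0, fully open at -1). In form: [[[x, y, z], turn, jaw], ...]. A call has 1 to 12 rows; each row is the pose to reach, as a shift and turn from the pose measured when the call began; what a row does not reach only later rows make up. A row lasts 1/8 s, in which the tool goes at most 62.5 mm and 10.7 degrees, less where a joint would pass 70% of its speed; a pose out of reach is approached as far as the arm can. A call with a number of a shift or a turn outside -1 to 1 is refused whole. A call with a gripper value outside its range is refused whole. The fingers move at their own pace and stop on an object; the grip force is fixed at half the most. Time passes only in rows, so rows that repeat a pose let the fingers close. It gives the time, the measured TCP pose, the force and the opening at its end, in the units of the state.
- arm.read_state(): the state, without advancing time (a new reading comes with each control period).
- arm.get_image(name): name is "side" or "top" or "wrist"; returns a dict with "pixels" (420x560x3 uint8, red, green, blue), "vfov" (degrees; the focal length in pixels is half the picture's height over the tangent of half this angle, whatever the lens; pixels are square), "cx", "cy" (the principal point, pixels), "dist" ([k1, k2, p1, p2, k3] as OpenCV has them; the pictures are not rectified), "xyz" and "rotation" of the camera in the world. Camera axes: x right, y up, looking along -z (the intrinsics and any distortion apply to the point x, -y, -z); pixel columns grow to the right and rows downward; lengths in mm; the calibration is good to about 2 mm. A picture is of the moment at which its call begins. There is no depth.
- arm.job_done(): hands the job in, once; it reports no verdict.
Trained networks look in a picture, given as the dict that the camera call returned (one of the last four; its "shot" number tells which), for a name from the list of things; names that differ only in an ending like _2 or _b are one class to them, and where a whole thing is asked for, a point or a joint stands for the part that bears it (a point fixed in the world has none). Each returns a list of dicts, best first, with "conf" (0 to 1); they miss things now and then, are a little off and sometimes report something else, mostly with a low value. They report only what shows in the picture. A call takes as long as a camera call.
- arm.look_for(name, picture): "centre" ([x, y, z] in mm, in world coordinates, good to about 4 mm: the middle of the surface that is visible of it).
The state is a dict: "clock": time; "joints": joint angles; "joint_vel": joint speeds; "joint_efforts": joint torques, N m; "position": TCP position; "ee_rot": TCP orientation; "contact_force": force on the tool from outside, world axes, zero at the start; "wrist_torque": the same for the moment, N m; "gripper_width": finger opening in mm.
Only numpy, scipy, OpenCV 4.12 (cv2) and the standard library are available. Lean on these libraries where they do the work, as an engineer would, in place of code of your own. Each camera call takes 0.05 s, during which the arm holds its last target.

## Working session

There is one attempt and no reset: what is moved stays moved. The work goes in short steps, Python scripts to look and compute and a tool call to move; the robot and the scene stay as the last step left them, time stands still between calls to the robot, and variables do not carry over. Pictures are saved under pics/ and viewed, and the job is handed in when it is done.

Besides the shell and the picture viewer there is one more tool, called after "Call:" as name([rows], argument=value, ...), one row to a line, values as JSON. play_rows: Moves the arm, as the interface text tells. Shifts and turns lie within -1 to 1; 1 stands for 30 cm of shift or 30 degrees of turn. Its arguments: {"type":"object","properties":{"moves":{"type":"array"}},"required":["moves"]}

```bash
mkdir -p pics; cat > h.py <<'E'
import numpy as np, cv2
from bench import arm
names=["large_square_pot","small_square_pot","wide_round_pot","slim_round_pot","large_square_saucer","small_square_saucer","wide_round_saucer","slim_round_saucer","seedling","jar"]
def K(p):
    h=p["pixels"].shape[0]; f=h/2/np.tan(np.radians(p["vfov"])/2)
    return np.array([[f,0,p["cx"]],[0,f,p["cy"]],[0,0,1.]])
def R(p):
    r=np.array(p["rotation"],float)
    if r.size==4:
        from scipy.spatial.transform import Rotation as Ro
        return Ro.from_quat(r.ravel()).as_matrix()
    return r.reshape(3,3)
def proj(p,X):
    X=np.atleast_2d(np.array(X,float)); c=(X-np.array(p["xyz"]))@R(p)
    c=c*[1,-1,-1]
    return cv2.projectPoints(c,np.zeros(3),np.zeros(3),K(p),np.array(p["dist"],float))[0].reshape(-1,2)
def unproj(p,uv,z):
    u=cv2.undistortPoints(np.array(uv,float).reshape(-1,1,2),K(p),np.array(p["dist"],float)).reshape(-1,2)
    d=np.c_[u[:,0],-u[:,1],-np.ones(len(u))]@R(p).T
    o=np.array(p["xyz"],float)
    return o+d*((z-o[2])/d[:,2])[:,None]
def save(p,n): cv2.imwrite(f"pics/{n}.png",p["pixels"][:,:,::-1])
E
python3 - <<'E'
from h import *
s=arm.read_state(); print(s)
for c in ["top","side","wrist"]:
    p=arm.get_image(c); save(p,c+"0"); print(c,p["vfov"],p["cx"],p["cy"],p["dist"],p["xyz"],p["rotation"])
    for n in names:
        for d in arm.look_for(n,p)[:2]: print(n,np.round(d["centre"]),round(d["conf"],2),np.round(proj(p,d["centre"])))
E
```

```text
{'clock': 0.0, 'joints': array([ 1.50958245e+00,  3.85541390e-01,  6.59776793e-03, -4.96037833e-04,
       -1.19401296e+00, -2.58589587e-01]), 'joint_vel': array([-0.00117871,  0.00189365, -0.00010715,  0.00028748, -0.00101754,
       -0.0009767 ]), 'joint_efforts': array([-1.08749988e-03, -3.92288303e+01,  1.88398898e+01,  4.18604761e+00,
       -4.69316772e-03, -5.01479050e-06]), 'position': array([196.39445135, 593.11105805, 403.61978777]), 'ee_rot': array([ 9.87227759e-01, -1.59311433e-01, -1.22978060e-04,  1.09758664e-03]), 'contact_force': array([-0.68986797, -0.22708541, -0.14474021]), 'wrist_torque': array([0.00711981, 0.05051439, 0.01524265]), 'gripper_width': 85.58298350537748}
top 52.35975323073045 279.88260099094094 206.58898846156532 [-0.00446283  0.          0.          0.          0.        ] [423.7305543   19.36331884 907.62436348] [ 0.05554868 -0.08086827 -0.69898488  0.70837476]
large_square_pot [461. 100.  44.] 0.55 [[224. 271.]]
small_square_pot [463.  98.  83.] 0.94 [[223. 269.]]
wide_round_pot [465. 105. 115.] 0.69 [[217. 267.]]
slim_round_pot [470. 110. 138.] 0
[... 790 characters left out ...]
 [[334. 212.]]
wide_round_pot [471. 124. 100.] 0.75 [[332. 214.]]
slim_round_pot [470. 121. 138.] 0.9 [[334. 194.]]
large_square_saucer [620. 276.   6.] 0.95 [[239. 315.]]
large_square_saucer [ 589. -308.    6.] 0.31 [[277. 149.]]
small_square_saucer [ 589. -307.    4.] 0.55 [[277. 150.]]
wide_round_saucer [ 474. -154.    2.] 0.87 [[323. 181.]]
slim_round_saucer [667.  -5.   8.] 0.82 [[232. 214.]]
seedling [706. 165.  50.] 0.9 [[195. 248.]]
jar [ 710. -128.   46.] 0.85 [[218. 169.]]
wrist 59.33989583170332 282.7325436109755 212.7674979434293 [-0.08527317  0.          0.          0.          0.        ] [260.33783849 572.22505028 373.33161846] [ 0.07800794 -0.10694141  0.80344955 -0.58047145]
```

View pics/top0.png

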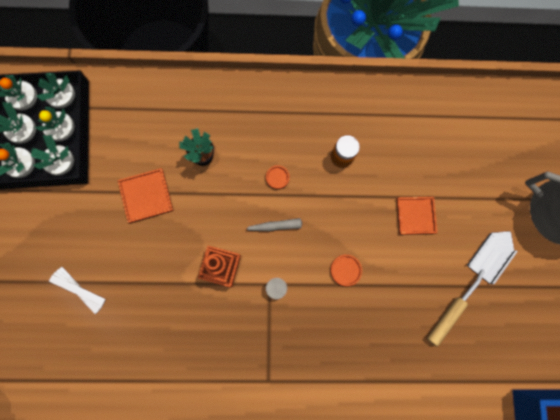

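View pics/side0.png

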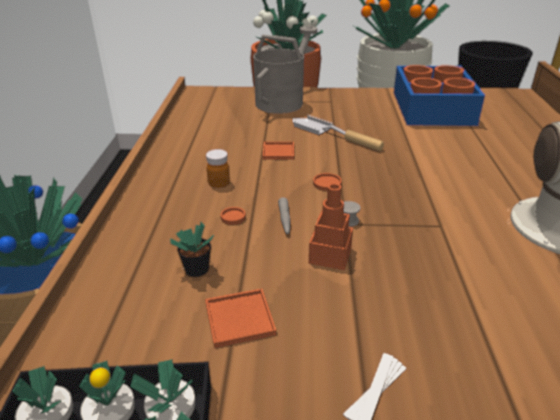

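The top view shows the nest at about (219,266). The saucers are at (146,195) large square, (416,216) small square, (345,271) wide round and (277,178) slim round. The seedling at (198,148) and the jar at (346,150) are clear of them. Next I'll measure saucers and nest accurately.

```bash
python3 - <<'E'
from h import *
for cam,tr in (("top",0),("side",0)):
    p=arm.get_image(cam); px=p["pixels"].astype(int)
    hsv=cv2.cvtColor(p["pixels"],cv2.COLOR_RGB2HSV)
    m=((hsv[...,0]<10)&(hsv[...,1]>170)&(hsv[...,2]>100)).astype(np.uint8)
    n,l,st,c=cv2.connectedComponentsWithStats(m)
    for i in range(1,n):
        if st[i,4]<150: continue
        cs,_=cv2.findContours((l==i).astype(np.uint8),cv2.RETR_EXTERNAL,cv2.CHAIN_APPROX_NONE)
        q=cs[0].reshape(-1,2)
        w=unproj(p,q,12.)[:,:2].astype(np.float32)
        (cx,cy),(a,b),ang=cv2.minAreaRect(w)
        print(cam,np.round(c[i]),st[i,4],"rect c",round(cx,1),round(cy,1),"size",round(a,1),round(b,1),"ang",round(ang,1))
E
```

```text
top [277. 177.] 397 rect c 665.0 -4.7 size 47.3 49.4 ang 76.6
top [145. 195.] 1871 rect c 619.1 275.2 size 95.9 96.1 ang 17.7
top [416. 215.] 1284 rect c 586.0 -306.0 size 78.9 81.3 ang 1.0
top [219. 266.] 1000 rect c 471.0 112.8 size 71.9 69.2 ang 76.5
top [346. 270.] 715 rect c 466.7 -150.6 size 61.1 62.4 ang 89.2
side [279. 150.] 156 rect c 583.1 -290.6 size 71.7 68.9 ang 8.4
side [239. 318.] 1224 rect c 618.3 283.8 size 92.0 87.4 ang 16.8
```

View pics/wrist0.png

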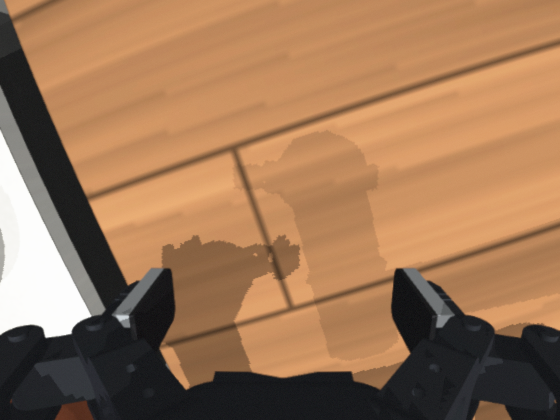

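Call:
play_rows([
  [[0.35, -0.77, 0], 0.16, -1],
  [[0.35, -0.77, 0], 0.16, -1],
  [[0.35, -0.77, 0], 0.16, -1],
  [[0.35, -0.77, 0], 0.16, -1],
  [[0.35, -0.77, 0], 0.16, -1],
])

```text
clock: 2.38
position: [302.2, 359.0, 405.2]
ee_rot: [0.993, -0.12, -0.0, -0.0]
contact_force: [-1.0, 0.9, -0.1]
gripper_width: 85.3
```

Call:
play_rows([
  [[0.35, -0.77, 0], 0, -1],
  [[0.35, -0.77, 0], 0, -1],
  [[0.35, -0.77, 0], 0, -1],
  [[0.35, -0.77, 0], 0, -1],
  [[0.35, -0.77, 0], 0, -1],
  [[0.35, -0.77, 0], 0, -1],
])

```text
clock: 3.12
position: [407.6, 128.2, 405.3]
ee_rot: [0.993, -0.12, 0.0, -0.0]
contact_force: [-0.9, 0.3, 0.5]
gripper_width: 85.4
```

```bash
python3 - <<'E'
from h import *
s=arm.read_state(); print(s["clock"],s["position"],s["ee_rot"])
p=arm.get_image("wrist"); save(p,"w1"); print(p["xyz"],p["rotation"], R(p))
for n in names[:4]:
    for d in arm.look_for(n,p)[:2]: print(n,np.round(d["centre"]),round(d["conf"],2),np.round(proj(p,d["centre"])))
E
```

```text
3.125 [407.60909936 128.18538486 405.3335193 ] [ 9.92756543e-01 -1.20142641e-01  1.53061185e-04 -4.10079101e-04]
[472.94066272 112.14015404 373.97152293] [ 0.08178841 -0.10400724  0.77988713 -0.61177546] [[-2.38082892e-01  9.37218440e-01  2.54829615e-01]
 [-9.71244788e-01 -2.29826569e-01 -6.21555319e-02]
 [ 3.13305208e-04 -2.62300104e-01  9.64986299e-01]]
large_square_pot [474. 112.  48.] 0.9 [[283. 112.]]
small_square_pot [473. 107.  79.] 0.58 [[289. 111.]]
wide_round_pot [472. 113. 118.] 0.97 [[281. 116.]]
slim_round_pot [472. 106. 150.] 0.56 [[294. 113.]]
```

View pics/w1.png

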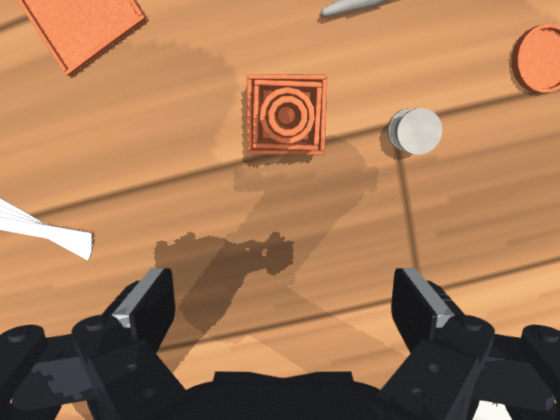

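The wrist view shows the nest at about (287,114), aligned with the jaws to within a degree or so. I'll zoom in on the rims.

```bash
python3 - <<'E'
from h import *
p=arm.get_image("wrist")
crop=p["pixels"][60:170,230:345,::-1]
im=cv2.resize(crop,None,fx=5,fy=5,interpolation=cv2.INTER_CUBIC)
# overlay predictions
def ring(c,z,r,col):
    t=np.linspace(0,2*np.pi,60); X=np.c_[c[0]+r*np.cos(t),c[1]+r*np.sin(t),0*t+z]
    q=((proj(p,X)-[230,60]+.5)*5).astype(int); cv2.polylines(im,[q],True,col,1)
def sq(c,z,h,a,col):
    a=np.radians(a); M=np.array([[np.cos(a),-np.sin(a)],[np.sin(a),np.cos(a)]])
    X=np.c_[np.array([[h,h],[h,-h],[-h,-h],[-h,h]])@M.T+c,[z]*4]
    q=((proj(p,X)-[230,60]+.5)*5).astype(int); cv2.polylines(im,[q],True,col,1)
print(unproj(p,[[287,115]],150),unproj(p,[[287.5,115]],116))
c=np.array([471.5,110])
ring(c,150,12,(255,0,0));ring(c,116,19,(255,255,0));sq(c,82,26,-13.5,(0,255,0));sq(c,48,34,-13.5,(255,255,255))
cv2.imwrite("pics/z1.png",im)
E
```

```text
[[470.67197197 111.07545158 150.        ]] [[470.33551869 110.38986838 116.        ]]
```

View pics/z1.png

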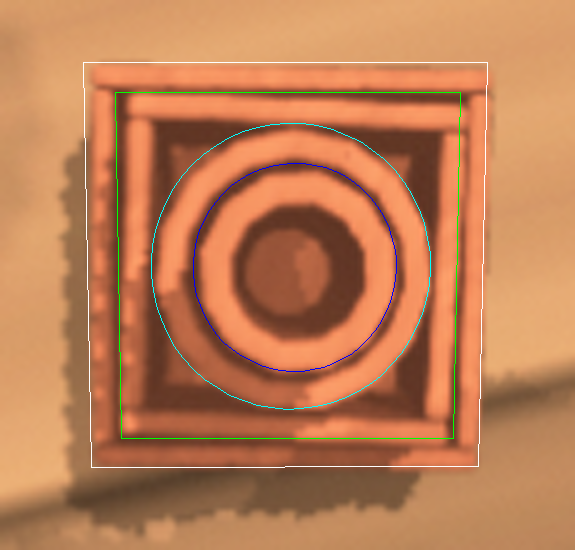

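Call:
play_rows([
  [[0.212, -0.062, 0], 0, -1],
  [[0.212, -0.062, 0], 0, -1],
  [[0.212, -0.062, -0.1], 0, -1],
  [[0.212, -0.062, -0.2], 0, -1],
  [[0.212, -0.062, -0.3], 0, -1],
  [[0.212, -0.062, -0.37], 0, -1],
  [[0.212, -0.062, -0.37], 0, -1],
])

```text
clock: 4.3
position: [469.7, 110.8, 293.0]
ee_rot: [0.993, -0.118, -0.002, 0.001]
contact_force: [-0.5, -0.1, 0.4]
gripper_width: 85.7
```

```bash
python3 - <<'E'
from h import *
s=arm.read_state(); print(s["clock"],s["position"],s["ee_rot"])
a=arm.get_image("wrist");b=arm.get_image("side")
im=np.hstack([cv2.resize(a["pixels"][:,:,::-1],(480,360)),cv2.resize(b["pixels"][140:290,260:400,::-1],(320,343))[:,:] if 0 else cv2.resize(b["pixels"][130:287,263:403,::-1],(320,360))])
cv2.imwrite("pics/w2.png",im)
E
```

```text
4.3 [469.73381409 110.8236913  292.98298105] [ 9.93016004e-01 -1.17963837e-01 -1.66825015e-03  9.82476520e-04]
```

View pics/w2.png

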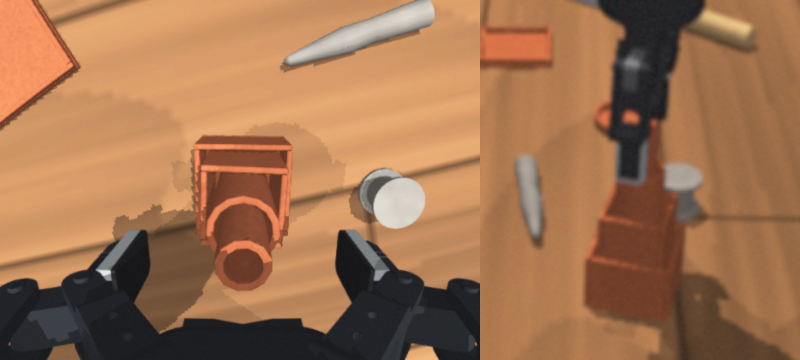

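Call:
play_rows([
  [[0.005, -0.003, 0], 0, 0.2],
  [[0.005, -0.003, 0], 0, 0.2],
  [[0.005, -0.003, 0], 0, 0.6],
  [[0.005, -0.003, 0], 0, 1],
  [[0.005, -0.003, 0], 0, 1],
  [[0.005, -0.003, 0], 0, 1],
  [[0.005, -0.003, 0], 0, 1],
  [[0.005, -0.003, 0], 0, 1],
])

```text
clock: 5.4
position: [472.4, 110.2, 295.5]
ee_rot: [0.993, -0.118, 0.001, -0.0]
contact_force: [-1.1, -1.5, 5.3]
gripper_width: 22.9
```

Call:
play_rows([
  [[0, 0, 0.03], 0, 1],
  [[0, 0, 0.08], 0, 1],
  [[0, 0, 0.15], 0, 1],
  [[0, 0, 0.22], 0, 1],
  [[0, 0, 0.3], 0, 1],
  [[0, 0, 0.38], 0, 1],
  [[0, 0, 0.42], 0, 1],
  [[0, 0, 0.42], 0, 1],
])

```text
clock: 6.4
position: [472.3, 110.2, 421.9]
ee_rot: [0.993, -0.118, 0.001, -0.001]
contact_force: [-1.0, 0.2, -1.1]
gripper_width: 22.7
```

```bash
python3 - <<'E'
from h import *
s=arm.read_state(); print(s["clock"],s["position"],s["ee_rot"],s["gripper_width"])
a=arm.get_image("wrist");b=arm.get_image("side")
im=np.hstack([cv2.resize(a["pixels"][:,:,::-1],(480,360)),cv2.resize(b["pixels"][130:287,263:403,::-1],(320,360))])
cv2.imwrite("pics/w3.png",im)
E
```

```text
6.4 [472.28222892 110.20067512 421.86709548] [ 9.93036552e-01 -1.17796294e-01  1.23248986e-03 -9.59803512e-04] 22.668227778863425
```

View pics/w3.png

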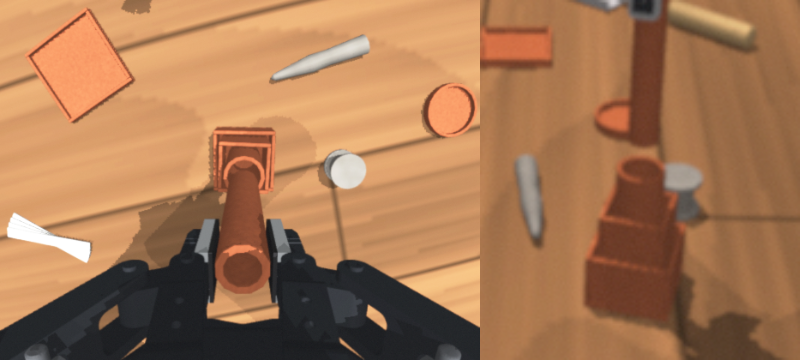

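Call:
play_rows([
  [[0.06, -0.036, 0], 0, 1],
  [[0.18, -0.107, 0], 0, 1],
  [[0.32, -0.19, 0], 0, 1],
  [[0.46, -0.275, 0], 0, 1],
  [[0.58, -0.346, 0], 0, 1],
  [[0.643, -0.384, 0], 0, 1],
  [[0.643, -0.384, 0], 0, 1],
  [[0.643, -0.384, -0.08], 0, 1],
  [[0.643, -0.384, -0.18], 0, 1],
  [[0.643, -0.384, -0.28], 0, 1],
  [[0.643, -0.384, -0.36], 0, 1],
  [[0.643, -0.384, -0.38], 0, 1],
])

```text
clock: 8.0
position: [663.8, -4.6, 304.0]
ee_rot: [0.993, -0.118, -0.003, 0.001]
contact_force: [0.2, -0.0, -0.5]
gripper_width: 22.6
```

```bash
cat >> h.py <<'E'
def look(name,cx,cy,w=70,side=True,sc=(400,400)):
    s=arm.read_state(); print(s["clock"],np.round(s["position"],1),np.round(s["ee_rot"],4),s["gripper_width"],np.round(s["contact_force"],1))
    a=arm.get_image("wrist")
    ims=[]
    for c in ("side","top"):
        b=arm.get_image(c); u=proj(b,[cx,cy,30])[0].astype(int)
        x0=min(max(u[0]-w,0),560-2*w);y0=min(max(u[1]-w,0),420-2*w)
        ims.append(cv2.resize(b["pixels"][y0:y0+2*w,x0:x0+2*w,::-1],(300,300),interpolation=cv2.INTER_CUBIC))
        print(c,"crop",x0,y0,"scale",150/w)
    A=cv2.resize(a["pixels"][:,:,::-1],(500,375))
    cv2.imwrite(f"pics/{name}.png",np.hstack([A,np.vstack([*ims])[:375] if 0 else cv2.resize(np.vstack(ims),(187,375))]) if not side else np.hstack([cv2.resize(A,(480,360)),cv2.resize(ims[0],(320,360))]))
    return a
E
python3 - <<'E'
from h import *
look("w4",665,-5)
E
```

```text
8.0 [663.8  -4.6 304. ] [ 9.930e-01 -1.177e-01 -2.700e-03  6.000e-04] 22.636997652575726 [ 0.2 -0.  -0.5]
side crop 162 134 scale 2.142857142857143
top crop 207 104 scale 2.142857142857143
```

View pics/w4.png

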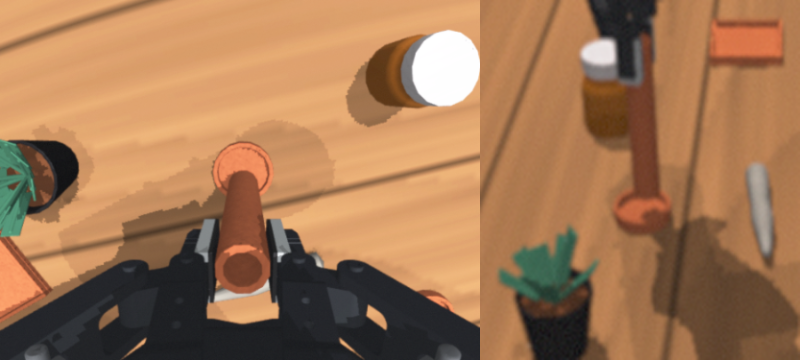

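Call:
play_rows([
  [[0.006, -0.001, -0.015], 0, 1],
  [[0.006, -0.001, -0.03], 0, 1],
  [[0.006, -0.001, -0.042], 0, 1],
  [[0.006, -0.001, -0.05], 0, 1],
  [[0.006, -0.001, -0.053], 0, 1],
  [[0.006, -0.001, -0.053], 0, 1],
])

```text
clock: 8.9
position: [666.8, -5.1, 291.1]
ee_rot: [0.993, -0.118, 0.0, 0.0]
contact_force: [-0.3, -0.5, -0.4]
gripper_width: 22.9
```

Call:
play_rows([
  [[0, 0, -0.005], 0, 1],
  [[0, 0, -0.01], 0, 1],
  [[0, 0, -0.01], 0, 1],
])

```text
clock: 9.28
position: [666.7, -5.1, 287.9]
ee_rot: [0.993, -0.118, 0.0, 0.0]
contact_force: [-0.4, 0.0, -0.9]
gripper_width: 22.4
```

Call:
play_rows([
  [[0, 0, -0.003], 0, 1],
  [[0, 0, -0.006], 0, 1],
  [[0, 0, -0.006], 0, 1],
])

```text
clock: 9.65
position: [666.7, -5.1, 286.0]
ee_rot: [0.993, -0.118, -0.0, 0.0]
contact_force: [-0.6, -0.3, 0.1]
gripper_width: 22.4
```

Call:
play_rows([
  [[0, 0, -0.003], 0, 1],
  [[0, 0, -0.005], 0, 1],
  [[0, 0, -0.005], 0, 1],
])

```text
clock: 10.02
position: [666.9, -5.1, 285.6]
ee_rot: [0.993, -0.117, 0.001, 0.0]
contact_force: [-1.2, -0.3, 5.7]
gripper_width: 22.7
```

Call:
play_rows([
  [[0, 0, 0], 0, 0.4],
  [[0, 0, 0], 0, 0.3],
  [[0, 0, 0], 0, 0.1],
  [[0, 0, 0], 0, -0.2],
  [[0, 0, 0], 0, -0.5],
  [[0, 0, 0.05], 0, -0.8],
  [[0, 0, 0.13], 0, -1],
  [[0, 0, 0.25], 0, -1],
  [[0, 0, 0.35], 0, -1],
  [[0, 0, 0.4], 0, -1],
  [[0, 0, 0.4], 0, -1],
])

```text
clock: 11.4
position: [666.8, -5.1, 407.1]
ee_rot: [0.993, -0.117, 0.002, -0.0]
contact_force: [0.4, -0.3, -0.1]
gripper_width: 85.4
```

```bash
python3 - <<'E'
from h import *
look("w5",665,-5)
E
```

```text
11.4 [666.8  -5.1 407.1] [ 9.931e-01 -1.174e-01  2.000e-03 -4.000e-04] 85.40718308463569 [ 0.4 -0.3 -0.1]
side crop 162 134 scale 2.142857142857143
top crop 207 104 scale 2.142857142857143
```

View pics/w5.png

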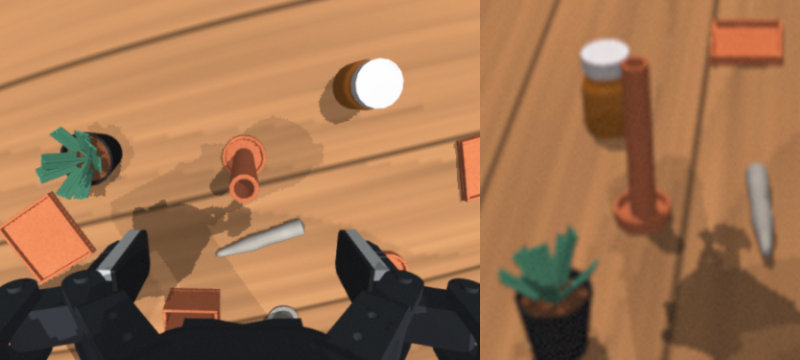

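Call:
play_rows([
  [[-0.1, 0.06, 0], 0, -1],
  [[-0.26, 0.153, 0], 0, -1],
  [[-0.42, 0.247, 0], 0, -1],
  [[-0.57, 0.336, 0], 0, -1],
  [[-0.65, 0.383, -0.05], 0, -1],
  [[-0.65, 0.383, -0.18], 0, -1],
  [[-0.65, 0.383, -0.3], 0, -1],
  [[-0.65, 0.383, -0.41], 0, -1],
  [[-0.65, 0.383, -0.47], 0, -1],
  [[-0.65, 0.383, -0.49], 0, -1],
  [[-0.65, 0.383, -0.49], 0, -1],
])

```text
clock: 12.92
position: [471.7, 109.7, 256.5]
ee_rot: [0.993, -0.117, -0.001, 0.001]
contact_force: [-0.4, -0.5, 0.1]
gripper_width: 85.3
```

```bash
python3 - <<'E'
from h import *
look("w6",470,110)
E
```

```text
12.925 [471.7 109.7 256.5] [ 9.931e-01 -1.174e-01 -1.300e-03  8.000e-04] 85.2598148303351 [-0.4 -0.5  0.1]
side crop 260 171 scale 2.142857142857143
top crop 149 196 scale 2.142857142857143
```

View pics/w6.png

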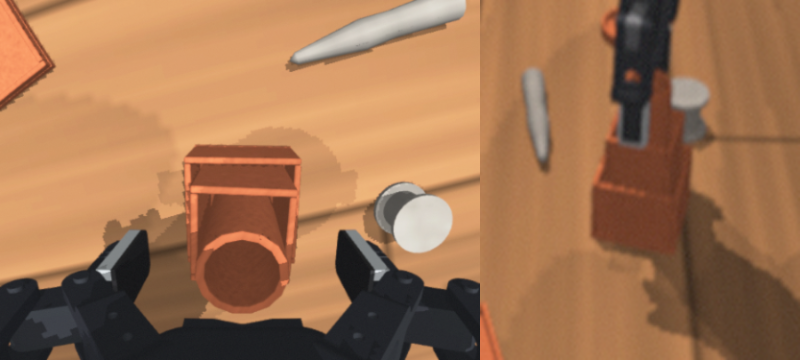

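Call:
play_rows([
  [[0, 0, 0.01], 0, 0],
  [[0, 0, 0.01], 0, 0],
  [[0, 0, 0.01], 0, 0.3],
  [[0, 0, 0.01], 0, 0.6],
  [[0, 0, 0.01], 0, 1],
  [[0, 0, 0.01], 0, 1],
  [[0, 0, 0.01], 0, 1],
  [[0, 0, 0.01], 0, 1],
])

```text
clock: 14.08
position: [472.1, 110.0, 261.5]
ee_rot: [0.993, -0.117, 0.0, -0.0]
contact_force: [-0.4, -0.3, 5.0]
gripper_width: 36.7
```

Call:
play_rows([
  [[0, 0, 0.03], 0, 1],
  [[0, 0, 0.08], 0, 1],
  [[0, 0, 0.15], 0, 1],
  [[0, 0, 0.22], 0, 1],
  [[0, 0, 0.3], 0, 1],
  [[0, 0, 0.36], 0, 1],
  [[0, 0, 0.36], 0, 1],
  [[0, 0, 0.36], 0, 1],
])

```text
clock: 15.08
position: [471.7, 109.8, 368.5]
ee_rot: [0.993, -0.117, -0.001, 0.0]
contact_force: [-0.4, 0.7, -2.7]
gripper_width: 36.6
```

```bash
python3 - <<'E'
from h import *
look("w7",470,110)
E
```

```text
15.075 [471.7 109.8 368.5] [ 9.931e-01 -1.174e-01 -5.000e-04  1.000e-04] 36.60670521053867 [-0.4  0.7 -2.7]
side crop 260 171 scale 2.142857142857143
top crop 149 196 scale 2.142857142857143
```

View pics/w7.png

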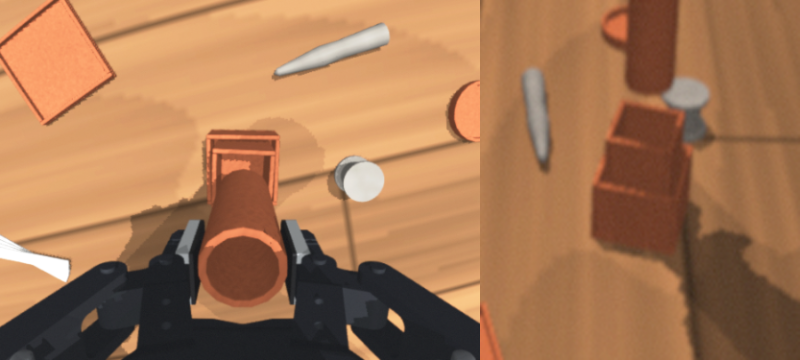

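Call:
play_rows([
  [[0, -0.07, 0], 0, 1],
  [[-0.005, -0.2, 0], 0, 1],
  [[-0.008, -0.35, 0], 0, 1],
  [[-0.01, -0.5, 0], 0, 1],
  [[-0.012, -0.65, 0], 0, 1],
  [[-0.016, -0.78, 0], 0, 1],
  [[-0.016, -0.868, 0], 0, 1],
  [[-0.016, -0.868, -0.06], 0, 1],
  [[-0.016, -0.868, -0.15], 0, 1],
  [[-0.016, -0.868, -0.24], 0, 1],
  [[-0.016, -0.868, -0.31], 0, 1],
  [[-0.016, -0.868, -0.32], 0, 1],
])

```text
clock: 16.73
position: [466.5, -150.6, 270.6]
ee_rot: [0.993, -0.117, -0.003, 0.001]
contact_force: [0.4, 0.0, -1.9]
gripper_width: 36.4
```

```bash
python3 - <<'E'
from h import *
look("w8",467,-150)
E
```

```text
16.725 [ 466.5 -150.6  270.6] [ 9.931e-01 -1.174e-01 -2.900e-03  6.000e-04] 36.400706572224806 [ 0.4  0.  -1.9]
side crop 257 101 scale 2.142857142857143
top crop 276 199 scale 2.142857142857143
```

View pics/w8.png

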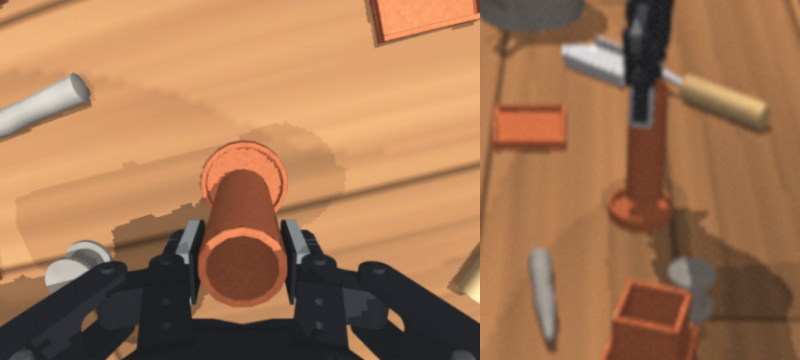

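```bash
cat >> h.py <<'E'
def ov(cam,name,shapes,x0,y0,w,h,s=5):
    p=arm.get_image(cam)
    im=cv2.resize(p["pixels"][y0:y0+h,x0:x0+w,::-1],None,fx=s,fy=s,interpolation=cv2.INTER_CUBIC)
    for kind,c,z,r,a,col in shapes:
        if kind=="r":
            t=np.linspace(0,2*np.pi,60); X=np.c_[c[0]+r*np.cos(t),c[1]+r*np.sin(t),0*t+z]
        else:
            a=np.radians(a); M=np.array([[np.cos(a),-np.sin(a)],[np.sin(a),np.cos(a)]])
            X=np.c_[np.array([[r,r],[r,-r],[-r,-r],[-r,r]])@M.T+c,[z]*4]
        q=((proj(p,X)-[x0,y0]+.5)*s).astype(int); cv2.polylines(im,[q],True,col,1)
    cv2.imwrite(f"pics/{name}.png",im); return p
E
python3 - <<'E'
from h import *
c=(467,-150.6); t=(466.5,-150.6)
ov("side","o1",[("r",c,12,33,0,(255,255,0)),("r",t,14,19,0,(0,255,0)),("r",t,19+106-5,19,0,(255,0,0))],290,130,80,90,6)
E
```

```text
(no output)
```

View pics/o1.png

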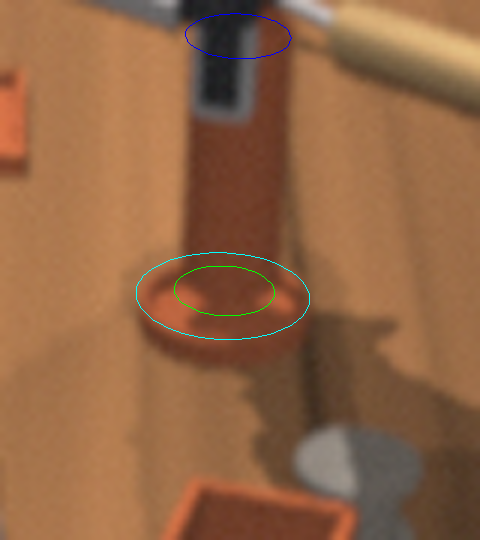

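Call:
play_rows([
  [[0.01, 0, -0.01], 0, 1],
  [[0.01, 0, -0.022], 0, 1],
  [[0.01, 0, -0.032], 0, 1],
  [[0.01, 0, -0.037], 0, 1],
  [[0.01, 0, -0.037], 0, 1],
])

```text
clock: 17.55
position: [470.5, -150.5, 261.9]
ee_rot: [0.993, -0.117, 0.0, 0.0]
contact_force: [-0.1, 0.1, -1.1]
gripper_width: 36.4
```

Call:
play_rows([
  [[0, 0, -0.004], 0, 1],
  [[0, 0, -0.006], 0, 1],
  [[0, 0, -0.006], 0, 1],
])

```text
clock: 17.92
position: [470.5, -150.6, 260.1]
ee_rot: [0.993, -0.117, -0.0, 0.0]
contact_force: [0.5, -0.7, -1.8]
gripper_width: 36.9
```

Call:
play_rows([
  [[0, 0, -0.004], 0, 1],
  [[0, 0, -0.008], 0, 1],
  [[0, 0, -0.008], 0, 1],
])

```text
clock: 18.3
position: [470.4, -150.6, 257.5]
ee_rot: [0.993, -0.117, -0.0, 0.0]
contact_force: [-1.1, -0.1, -1.6]
gripper_width: 36.5
```

Call:
play_rows([
  [[0, 0, -0.004], 0, 1],
  [[0, 0, -0.006], 0, 1],
  [[0, 0, -0.006], 0, 1],
])

```text
clock: 18.68
position: [470.6, -150.6, 256.5]
ee_rot: [0.993, -0.117, 0.0, 0.001]
contact_force: [-0.6, -0.3, 5.8]
gripper_width: 36.7
```

Call:
play_rows([
  [[0, 0, 0], 0, 0.08],
  [[0, 0, 0], 0, 0],
  [[0, 0, 0], 0, -0.2],
  [[0, 0, 0], 0, -0.5],
  [[0, 0, 0], 0, -0.8],
  [[0, 0, 0.05], 0, -1],
  [[0, 0, 0.13], 0, -1],
  [[0, 0, 0.25], 0, -1],
  [[0, 0, 0.35], 0, -1],
  [[0, 0, 0.4], 0, -1],
  [[0, 0, 0.4], 0, -1],
])

```text
clock: 20.05
position: [470.7, -150.6, 377.0]
ee_rot: [0.993, -0.117, 0.001, 0.0]
contact_force: [-1.0, 0.6, -0.5]
gripper_width: 85.5
```

```bash
python3 - <<'E'
from h import *
look("w9",467,-150)
E
```

```text
20.05 [ 470.7 -150.6  377. ] [ 9.931e-01 -1.170e-01  1.200e-03  3.000e-04] 85.51552012147451 [-1.   0.6 -0.5]
side crop 257 101 scale 2.142857142857143
top crop 276 199 scale 2.142857142857143
```

View pics/w9.png

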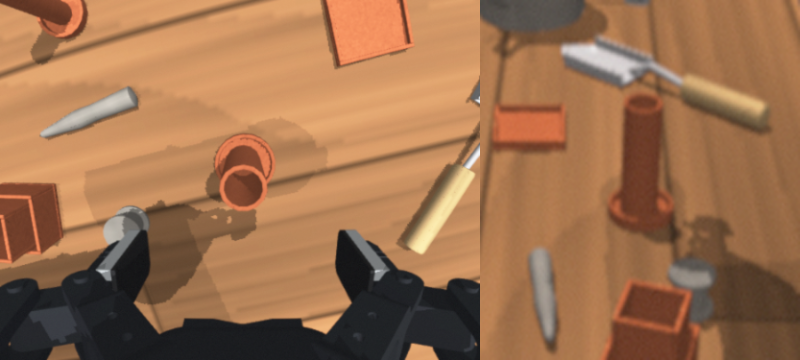

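Call:
play_rows([
  [[-0.04, 0.18, 0.05], 0, -1],
  [[-0.08, 0.36, 0.09], 0, -1],
  [[-0.12, 0.55, 0.09], 0, -1],
  [[-0.17, 0.74, 0.09], 0, -1],
  [[-0.21, 0.93, 0.09], 0, -1],
  [[-0.21, 0.93, 0.09], 0, -1],
  [[-0.21, 0.93, 0.09], 0, -1],
])

```text
clock: 21.08
position: [407.1, 128.5, 401.0]
ee_rot: [0.993, -0.117, -0.002, 0.001]
contact_force: [0.4, -0.2, 0.1]
gripper_width: 85.7
```

```bash
python3 - <<'E'
from h import *
s=arm.read_state(); print(s["clock"],s["position"],s["ee_rot"])
p=ov("wrist","o2",[("s",(471.3,109.4),82,26,-15.5,(0,255,0)),("s",(471.3,109.4),48,34,-14,(255,255,255))],230,60,115,110,5)
E
```

```text
21.075 [407.11110015 128.49294399 401.03184106] [ 0.99316359 -0.11670475 -0.00206124  0.00135797]
```

View pics/o2.png

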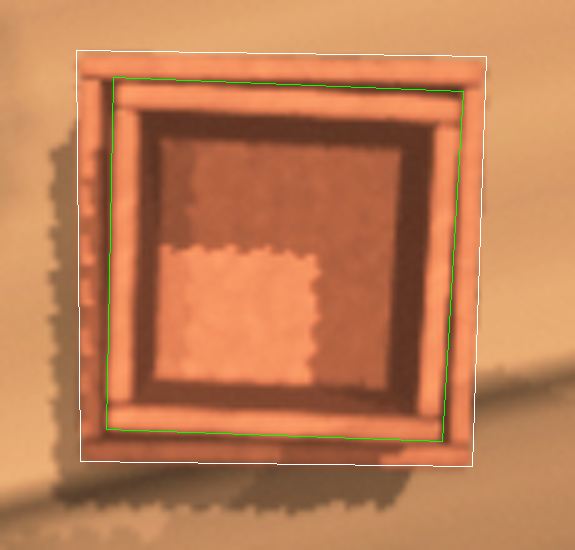

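Call:
play_rows([
  [[0.11, -0.032, 0], -0.06, -1],
  [[0.215, -0.063, 0], -0.06, -1],
  [[0.215, -0.063, -0.1], -0.06, -1],
  [[0.215, -0.063, -0.22], -0.06, -1],
  [[0.215, -0.063, -0.34], -0.06, -1],
  [[0.215, -0.063, -0.45], -0.06, -1],
  [[0.215, -0.063, -0.55], -0.06, -1],
  [[0.215, -0.063, -0.59], -0.06, -1],
  [[0.215, -0.063, -0.59], -0.06, -1],
])

```text
clock: 22.25
position: [472.0, 108.1, 223.7]
ee_rot: [0.991, -0.134, -0.003, 0.002]
contact_force: [-0.7, 0.0, -0.0]
gripper_width: 85.2
```

```bash
python3 - <<'E'
from h import *
look("w10",470,110)
E
```

```text
22.25 [472.  108.1 223.7] [ 0.991  -0.1338 -0.0025  0.0018] 85.20691205883965 [-0.7  0.  -0. ]
side crop 260 171 scale 2.142857142857143
top crop 149 196 scale 2.142857142857143
```

View pics/w10.png

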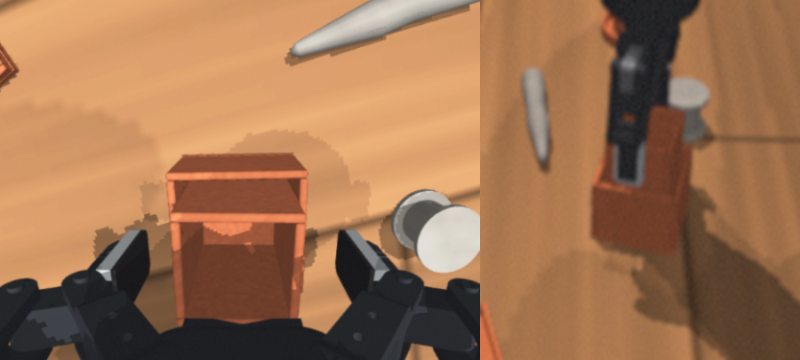

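Call:
play_rows([
  [[0, 0.004, -0.003], 0, -0.2],
  [[0, 0.004, -0.003], 0, -0.2],
  [[0, 0.004, -0.003], 0, 0],
  [[0, 0.004, -0.003], 0, 1],
  [[0, 0.004, -0.003], 0, 1],
  [[0, 0.004, -0.003], 0, 1],
  [[0, 0.004, -0.003], 0, 1],
  [[0, 0.004, -0.003], 0, 1],
])

```text
clock: 23.4
position: [472.6, 110.3, 225.3]
ee_rot: [0.991, -0.133, -0.0, 0.0]
contact_force: [-1.4, -0.3, 6.2]
gripper_width: 51.2
```

Call:
play_rows([
  [[0, 0, 0.02], 0, 1],
  [[0, 0, 0.05], 0, 1],
  [[0, 0, 0.1], 0, 1],
  [[0, 0, 0.18], 0, 1],
  [[0, 0, 0.26], 0, 1],
  [[0, 0, 0.34], 0, 1],
  [[0, 0, 0.36], 0, 1],
  [[0, 0, 0.36], 0, 1],
])

```text
clock: 24.4
position: [472.3, 110.2, 333.2]
ee_rot: [0.991, -0.133, -0.0, -0.0]
contact_force: [0.0, -0.7, -1.8]
gripper_width: 51.1
```

```bash
python3 - <<'E'
from h import *
look("w11",470,110)
E
```

```text
24.4 [472.3 110.2 333.2] [ 9.911e-01 -1.330e-01 -3.000e-04 -0.000e+00] 51.14791275593423 [ 0.  -0.7 -1.8]
side crop 260 171 scale 2.142857142857143
top crop 149 196 scale 2.142857142857143
```

View pics/w11.png

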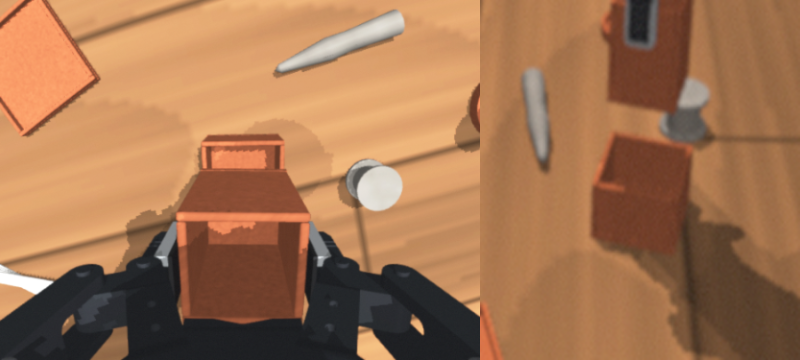

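Call:
play_rows([
  [[0, 0, 0.06], 0, 1],
  [[0.02, -0.06, 0.1], 0.03, 1],
  [[0.05, -0.18, 0.1], 0.08, 1],
  [[0.09, -0.32, 0.1], 0.14, 1],
  [[0.13, -0.46, 0.1], 0.2, 1],
  [[0.17, -0.6, 0.1], 0.26, 1],
  [[0.21, -0.75, 0.1], 0.33, 1],
  [[0.25, -0.88, 0.1], 0.4, 1],
  [[0.27, -0.97, 0.1], 0.45, 1],
  [[0.275, -1.0, 0.1], 0.5, 1],
  [[0.275, -1.0, 0.1], 0.543, 1],
  [[0.275, -1.0, 0.1], 0.543, 1],
])

```text
clock: 26.05
position: [554.7, -189.4, 361.5]
ee_rot: [1.0, 0.009, -0.002, 0.001]
contact_force: [-0.1, -0.3, -0.9]
gripper_width: 51.1
```

Call:
play_rows([
  [[0.02, -0.07, 0], 0, 1],
  [[0.055, -0.2, 0], 0, 1],
  [[0.09, -0.33, 0], 0, 1],
  [[0.104, -0.389, 0], 0, 1],
  [[0.104, -0.389, -0.05], 0, 1],
  [[0.104, -0.389, -0.15], 0, 1],
  [[0.104, -0.389, -0.25], 0, 1],
  [[0.104, -0.389, -0.34], 0, 1],
  [[0.104, -0.389, -0.39], 0, 1],
  [[0.104, -0.389, -0.4], 0, 1],
  [[0.104, -0.389, -0.4], 0, 1],
])

```text
clock: 27.42
position: [586.2, -306.0, 242.2]
ee_rot: [1.0, 0.009, -0.001, 0.001]
contact_force: [-0.5, 1.2, -0.8]
gripper_width: 50.9
```

```bash
python3 - <<'E'
from h import *
look("w12",586,-306)
c=(586,-306); s=arm.read_state();t=s["position"][:2]; b=s["position"][2]-225.3+5;print(b)
ov("side","o3",[("s",c,12,40,1,(255,255,0)),("s",t,b,26,1,(0,255,0)),("s",t,b+77,26,1,(255,0,0))],235,85,90,90,6)
E
```

```text
27.425 [ 586.2 -306.   242.2] [ 1.      0.0092 -0.0012  0.0011] 50.8568260319549 [-0.5  1.2 -0.8]
side crop 207 70 scale 2.142857142857143
top crop 349 143 scale 2.142857142857143
22.469901810588198
```

View pics/w12.png

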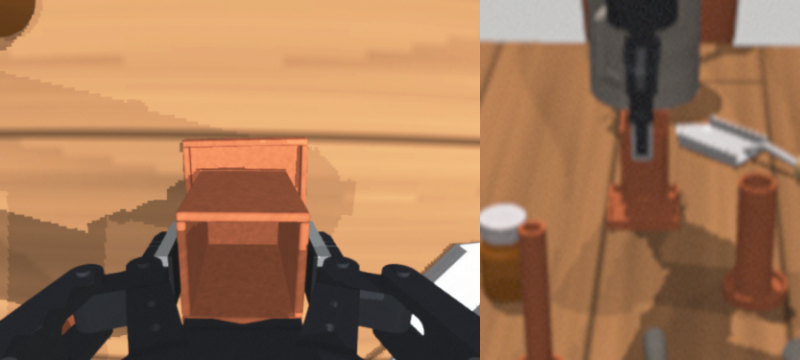

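View pics/o3.png

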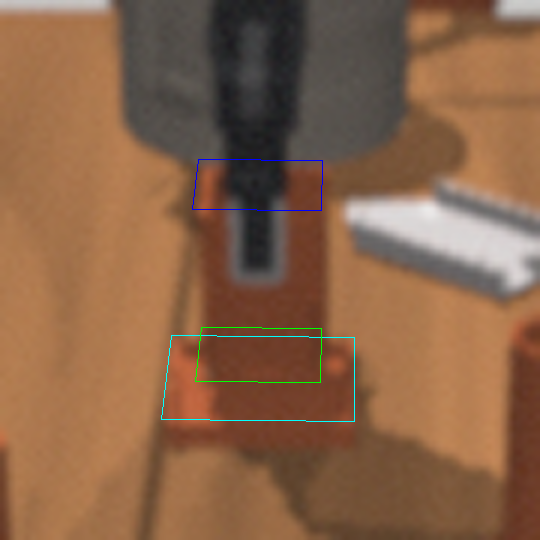

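Call:
play_rows([
  [[0.006, 0, -0.015], 0, 1],
  [[0.006, 0, -0.03], 0, 1],
  [[0.006, 0, -0.04], 0, 1],
  [[0.006, 0, -0.044], 0, 1],
  [[0.006, 0, -0.044], 0, 1],
])

```text
clock: 28.25
position: [587.9, -306.2, 229.2]
ee_rot: [1.0, 0.009, -0.001, 0.001]
contact_force: [-0.0, -0.0, -1.9]
gripper_width: 50.8
```

Call:
play_rows([
  [[0, 0, -0.004], 0, 1],
  [[0, 0, -0.008], 0, 1],
  [[0, 0, -0.008], 0, 1],
])

```text
clock: 28.62
position: [587.9, -306.2, 226.7]
ee_rot: [1.0, 0.009, -0.001, 0.001]
contact_force: [-0.5, 0.1, -1.5]
gripper_width: 51.4
```

Call:
play_rows([
  [[0, 0, -0.004], 0, 1],
  [[0, 0, -0.006], 0, 1],
  [[0, 0, -0.006], 0, 1],
])

```text
clock: 29.0
position: [587.9, -306.2, 225.4]
ee_rot: [1.0, 0.009, -0.001, 0.001]
contact_force: [-0.4, 0.6, 1.9]
gripper_width: 50.9
```

Call:
play_rows([
  [[0, 0, -0.003], 0, 1],
  [[0, 0, -0.004], 0, 1],
  [[0, 0, -0.004], 0, 1],
])

```text
clock: 29.38
position: [587.9, -306.1, 225.4]
ee_rot: [1.0, 0.009, -0.001, 0.001]
contact_force: [-2.9, 1.6, 5.3]
gripper_width: 50.8
```

Call:
play_rows([
  [[0, 0, 0], 0, -0.25],
  [[0, 0, 0], 0, -0.35],
  [[0, 0, 0], 0, -0.5],
  [[0, 0, 0], 0, -0.7],
  [[0, 0, 0], 0, -1],
  [[0, 0, 0], 0, -1],
  [[0, 0, 0.05], 0, -1],
  [[0, 0, 0.13], 0, -1],
  [[0, 0, 0.25], 0, -1],
  [[0, 0, 0.38], 0, -1],
  [[0, 0, 0.45], 0, -1],
  [[0, 0, 0.45], 0, -1],
])

```text
clock: 30.88
position: [588.1, -306.3, 363.9]
ee_rot: [1.0, 0.009, 0.002, 0.002]
contact_force: [0.3, 0.3, -0.1]
gripper_width: 85.6
```

```bash
python3 - <<'E'
from h import *
look("w13",586,-306)
E
```

```text
30.875 [ 588.1 -306.3  363.9] [1.     0.0093 0.0022 0.0023] 85.5797452968272 [ 0.3  0.3 -0.1]
side crop 207 70 scale 2.142857142857143
top crop 349 143 scale 2.142857142857143
```

View pics/w13.png

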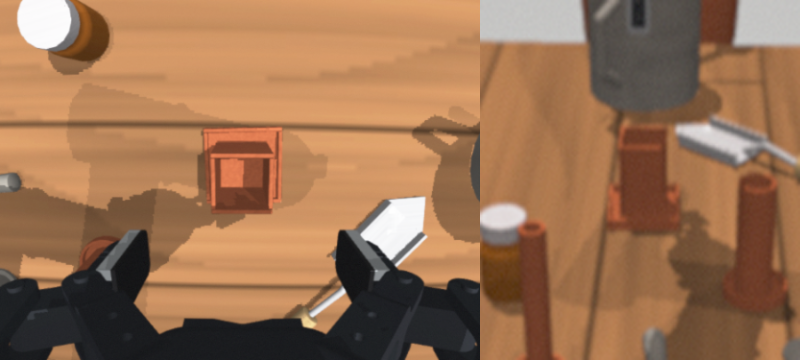

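Call:
play_rows([
  [[-0.06, 0.14, 0.06], -0.1, -1],
  [[-0.13, 0.3, 0.12], -0.2, -1],
  [[-0.2, 0.47, 0.12], -0.3, -1],
  [[-0.27, 0.65, 0.12], -0.4, -1],
  [[-0.34, 0.82, 0.12], -0.485, -1],
  [[-0.41, 1.0, 0.12], -0.485, -1],
  [[-0.41, 1.0, 0.12], -0.485, -1],
])

```text
clock: 31.9
position: [463.1, -3.4, 394.6]
ee_rot: [0.993, -0.115, -0.003, 0.001]
contact_force: [1.2, -0.6, -0.3]
gripper_width: 85.4
```

Call:
play_rows([
  [[-0.1, 0.22, 0], 0, -1],
  [[-0.193, 0.447, 0], 0, -1],
  [[-0.193, 0.447, 0], 0, -1],
  [[-0.193, 0.447, 0], 0, -1],
])

```text
clock: 32.4
position: [405.1, 131.3, 393.9]
ee_rot: [0.994, -0.114, -0.003, 0.001]
contact_force: [-0.6, 0.4, -0.6]
gripper_width: 85.8
```

```bash
python3 - <<'E'
from h import *
s=arm.read_state(); print(s["clock"],s["position"],s["ee_rot"])
p=ov("wrist","o4",[("s",(471.3,109.4),48,34,-13.5,(255,255,255))],230,50,115,120,5)
E
```

```text
32.4 [405.0732633  131.31333008 393.89857568] [ 0.99351974 -0.11360405 -0.00328446  0.00136452]
```

View pics/o4.png

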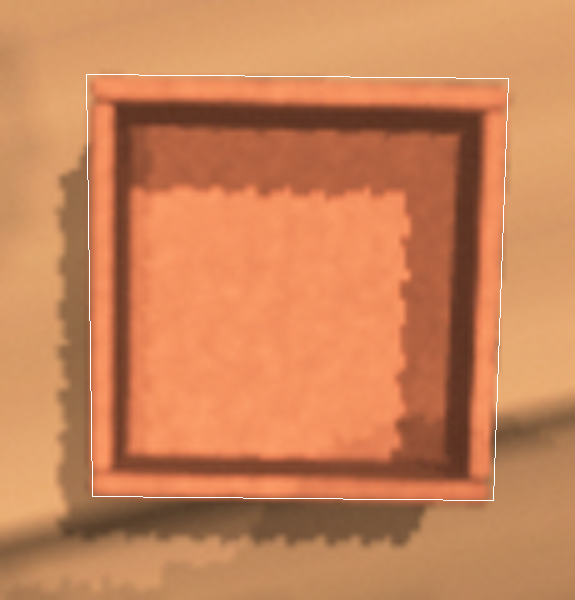

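Call:
play_rows([
  [[0.11, -0.036, 0], -0.015, -1],
  [[0.221, -0.073, 0], -0.015, -1],
  [[0.221, -0.073, -0.1], -0.015, -1],
  [[0.221, -0.073, -0.24], -0.015, -1],
  [[0.221, -0.073, -0.38], -0.015, -1],
  [[0.221, -0.073, -0.5], -0.015, -1],
  [[0.221, -0.073, -0.56], -0.015, -1],
  [[0.221, -0.073, -0.56], -0.015, -1],
  [[0.221, -0.073, -0.56], -0.015, -1],
])

```text
clock: 33.58
position: [472.3, 108.1, 226.4]
ee_rot: [0.993, -0.119, -0.003, 0.001]
contact_force: [0.1, 0.2, 0.1]
gripper_width: 85.4
```

```bash
python3 - <<'E'
from h import *
look("w14",470,110)
E
```

```text
33.575 [472.3 108.1 226.4] [ 0.9929 -0.1188 -0.0029  0.0013] 85.39165250818156 [0.1 0.2 0.1]
side crop 260 171 scale 2.142857142857143
top crop 149 196 scale 2.142857142857143
```

View pics/w14.png

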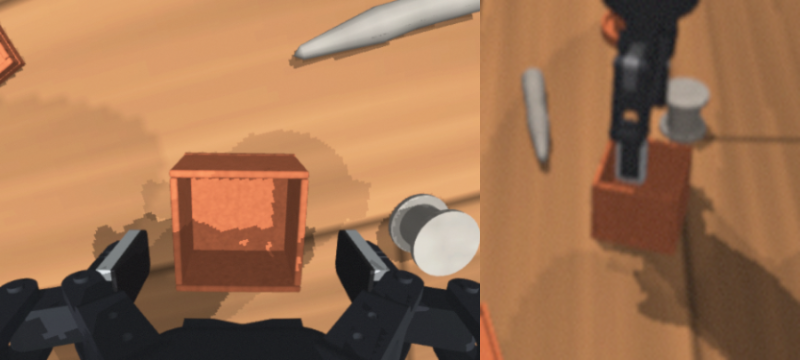

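Call:
play_rows([
  [[0, 0.006, 0], 0, -1],
  [[0, 0.006, -0.02], 0, -1],
  [[0, 0.006, -0.06], 0, -1],
  [[0, 0.006, -0.1], 0, -1],
  [[0, 0.006, -0.14], 0, -1],
  [[0, 0.006, -0.15], 0, -1],
  [[0, 0.006, -0.15], 0, -1],
])

```text
clock: 34.6
position: [472.1, 110.4, 181.5]
ee_rot: [0.993, -0.118, -0.003, 0.001]
contact_force: [0.3, -0.2, -0.5]
gripper_width: 85.7
```

```bash
python3 - <<'E'
from h import *
look("w15",470,110)
E
```

```text
34.6 [472.1 110.4 181.5] [ 0.993  -0.1184 -0.0027  0.001 ] 85.72068758596706 [ 0.3 -0.2 -0.5]
side crop 260 171 scale 2.142857142857143
top crop 149 196 scale 2.142857142857143
```

View pics/w15.png

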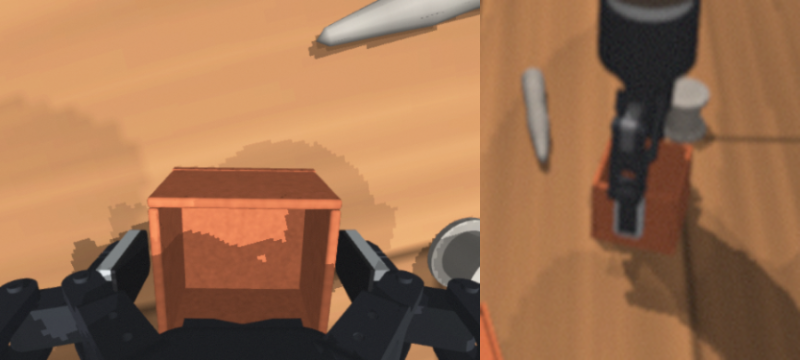

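Call:
play_rows([
  [[0, 0, 0], 0, -0.5],
  [[0, 0, 0], 0, -0.5],
  [[0, 0, 0], 0, -0.3],
  [[0, 0, 0], 0, 1],
  [[0, 0, 0], 0, 1],
  [[0, 0, 0], 0, 1],
  [[0, 0, 0], 0, 1],
])

```text
clock: 35.62
position: [472.5, 110.7, 182.9]
ee_rot: [0.993, -0.118, -0.001, 0.0]
contact_force: [0.1, 0.5, 6.0]
gripper_width: 67.5
```

Call:
play_rows([
  [[0, 0, 0.02], 0, 1],
  [[0, 0, 0.05], 0, 1],
  [[0, 0, 0.1], 0, 1],
  [[0, 0, 0.18], 0, 1],
  [[0, 0, 0.25], 0, 1],
  [[0, 0, 0.3], 0, 1],
  [[0, 0, 0.3], 0, 1],
])

```text
clock: 36.5
position: [472.6, 110.7, 274.1]
ee_rot: [0.993, -0.118, -0.0, -0.001]
contact_force: [0.6, -0.1, -1.0]
gripper_width: 67.6
```

```bash
python3 - <<'E'
from h import *
look("w16",470,110)
E
```

```text
36.5 [472.6 110.7 274.1] [ 9.930e-01 -1.183e-01 -3.000e-04 -8.000e-04] 67.5986685129915 [ 0.6 -0.1 -1. ]
side crop 260 171 scale 2.142857142857143
top crop 149 196 scale 2.142857142857143
```

View pics/w16.png

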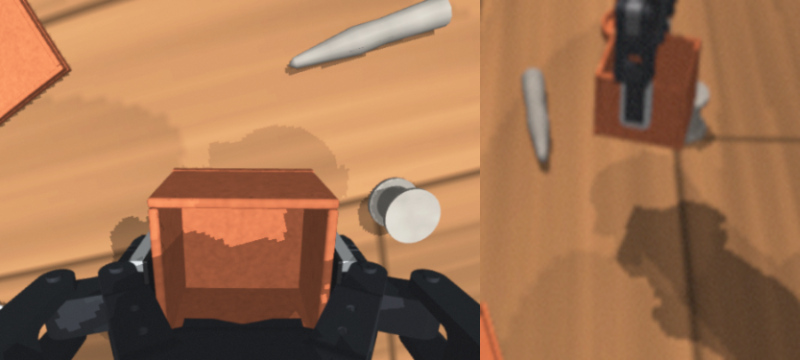

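Call:
play_rows([
  [[0.03, 0.03, 0.03], 0.06, 1],
  [[0.1, 0.11, 0.06], 0.2, 1],
  [[0.18, 0.2, 0.06], 0.38, 1],
  [[0.27, 0.3, 0.06], 0.55, 1],
  [[0.36, 0.4, 0.06], 0.72, 1],
  [[0.43, 0.48, 0.06], 0.86, 1],
  [[0.47, 0.53, 0.06], 0.95, 1],
  [[0.488, 0.548, 0.06], 1.0, 1],
  [[0.488, 0.548, 0.06], 1.0, 1],
  [[0.488, 0.548, 0.06], 1.0, 1],
])

```text
clock: 37.9
position: [618.2, 274.3, 290.2]
ee_rot: [0.99, 0.142, -0.002, 0.001]
contact_force: [0.6, -0.5, -1.0]
gripper_width: 67.1
```

```bash
python3 - <<'E'
from h import *
a=look("w17",619,275)
q=arm.read_state()["ee_rot"];print(np.degrees(2*np.arctan2(q[1],q[0])))
E
```

```text
37.9 [618.2 274.3 290.2] [ 0.9898  0.1424 -0.0023  0.0012] 67.13173002623942 [ 0.6 -0.5 -1. ]
side crop 168 233 scale 2.142857142857143
top crop 72 123 scale 2.142857142857143
16.37312824382785
```

View pics/w17.png

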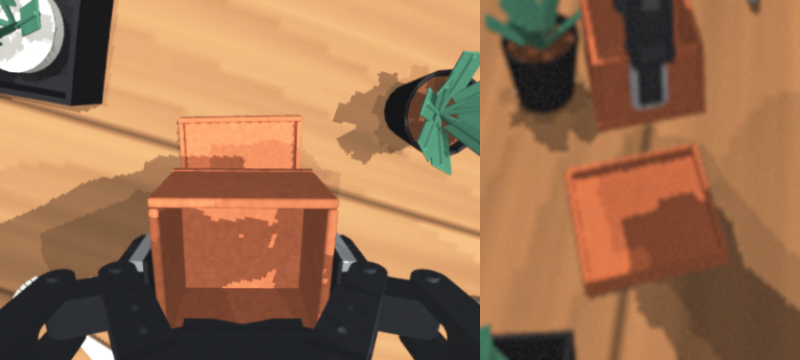

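```bash
python3 - <<'E'
from h import *
p=arm.get_image("wrist"); px=p["pixels"]
hsv=cv2.cvtColor(px,cv2.COLOR_RGB2HSV)
m=(hsv[...,0]<11)&(hsv[...,1]>140)
cols=np.arange(220,340,4); pts=[]
for c in cols:
    r=np.where(m[120:190,c])[0]; pts.append((c,120+r[0]))
print(pts)
w=unproj(p,pts,12.)[:,:2]
for k in range(2):
    v=np.polyfit(w[:,1],w[:,0],1); res=w[:,0]-np.polyval(v,w[:,1]); w=w[abs(res)<2]
print("edge angle", -np.degrees(np.arctan(v[0])), len(w), res.std())
im=cv2.resize(px[120:250,160:420,::-1],None,fx=3,fy=3,interpolation=cv2.INTER_CUBIC); cv2.imwrite("pics/z2.png",im)
# top image line fits of all four saucer sides
t=arm.get_image("top")
E
```

```text
[(np.int64(220), np.int64(137)), (np.int64(224), np.int64(137)), (np.int64(228), np.int64(137)), (np.int64(232), np.int64(137)), (np.int64(236), np.int64(137)), (np.int64(240), np.int64(137)), (np.int64(244), np.int64(137)), (np.int64(248), np.int64(137)), (np.int64(252), np.int64(136)), (np.int64(256), np.int64(137)), (np.int64(260), np.int64(136)), (np.int64(264), np.int64(136)), (np.int64(268), np.int64(136)), (np.int64(272), np.int64(136)), (np.int64(276), np.int64(136)), (np.int64(280), np.int64(136)), (np.int64(284), np.int64(136)), (np.int64(288), np.int64(136)), (np.int64(292), np.int64(136)), (np.int64(296), np.int64(136)), (np.int64(300), np.int64(136)), (np.int64(304), np.int64(136)), (np.int64(308), np.int64(136)), (np.int64(312), np.int64(135)), (np.int64(316), np.int64(135)), (np.int64(320), np.int64(136)), (np.int64(324), np.int64(135)), (np.int64(328), np.int64(135)), (np.int64(332), np.int64(135)), (np.int64(336), np.int64(135))]
edge angle 17.393799334225296 30 0.21366477499964673
```

View pics/z2.png

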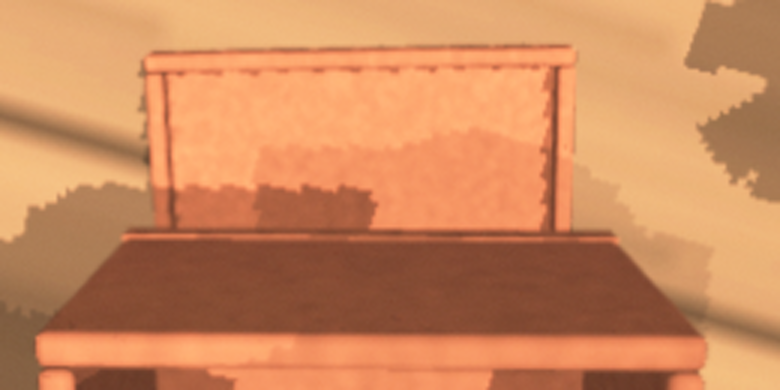

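Call:
play_rows([
  [[0.006, 0.004, -0.03], 0.037, 1],
  [[0.006, 0.004, -0.09], 0.037, 1],
  [[0.006, 0.004, -0.16], 0.037, 1],
  [[0.006, 0.004, -0.23], 0.037, 1],
  [[0.006, 0.004, -0.275], 0.037, 1],
  [[0.006, 0.004, -0.29], 0.037, 1],
  [[0.006, 0.004, -0.29], 0.037, 1],
  [[0.006, 0.004, -0.29], 0.037, 1],
])

```text
clock: 39.15
position: [620.4, 275.9, 204.5]
ee_rot: [0.988, 0.152, -0.001, 0.001]
contact_force: [0.1, 0.3, -1.4]
gripper_width: 67.6
```

```bash
python3 - <<'E'
from h import *
a=look("w18",619,275)
q=arm.read_state()["ee_rot"];print(np.degrees(2*np.arctan2(q[1],q[0])))
E
```

```text
39.15 [620.4 275.9 204.5] [ 9.884e-01  1.521e-01 -1.000e-03  7.000e-04] 67.56821720837526 [ 0.1  0.3 -1.4]
side crop 168 233 scale 2.142857142857143
top crop 72 123 scale 2.142857142857143
17.49272572744352
```

View pics/w18.png

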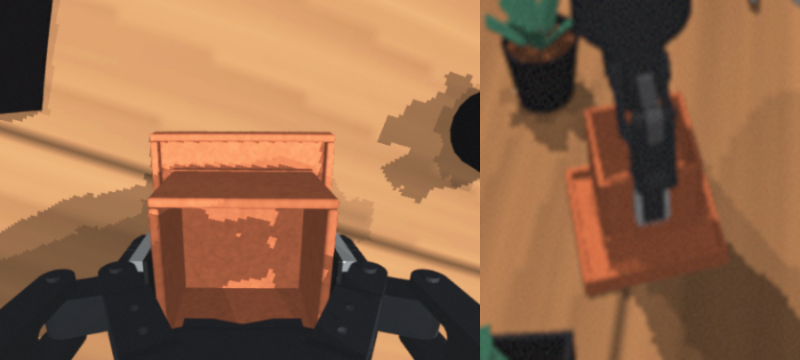

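Call:
play_rows([
  [[0, 0, -0.01], 0, 1],
  [[0, 0, -0.025], 0, 1],
  [[0, 0, -0.037], 0, 1],
  [[0, 0, -0.043], 0, 1],
  [[0, 0, -0.043], 0, 1],
])

```text
clock: 39.92
position: [620.3, 275.8, 191.2]
ee_rot: [0.988, 0.152, -0.001, 0.001]
contact_force: [-0.2, 0.1, -1.3]
gripper_width: 67.1
```

Call:
play_rows([
  [[0, 0, -0.004], 0, 1],
  [[0, 0, -0.007], 0, 1],
  [[0, 0, -0.007], 0, 1],
])

```text
clock: 40.3
position: [620.3, 275.7, 189.1]
ee_rot: [0.988, 0.152, -0.001, 0.001]
contact_force: [-0.7, -0.4, -1.5]
gripper_width: 67.1
```

Call:
play_rows([
  [[0, 0, -0.004], 0, 1],
  [[0, 0, -0.006], 0, 1],
  [[0, 0, -0.006], 0, 1],
])

```text
clock: 40.67
position: [620.3, 275.8, 188.0]
ee_rot: [0.988, 0.152, -0.001, 0.001]
contact_force: [-1.2, -0.2, 4.0]
gripper_width: 66.9
```

Call:
play_rows([
  [[0, 0, 0], 0, -0.6],
  [[0, 0, 0], 0, -0.7],
  [[0, 0, 0], 0, -0.85],
  [[0, 0, 0], 0, -1],
  [[0, 0, 0], 0, -1],
  [[0, 0, 0.02], 0, -1],
  [[0, 0, 0.07], 0, -1],
  [[0, 0, 0.17], 0, -1],
  [[0, 0, 0.3], 0, -1],
  [[0, 0, 0.45], 0, -1],
  [[0, 0, 0.55], 0, -1],
  [[0, 0, 0.55], 0, -1],
])

```text
clock: 42.18
position: [620.6, 275.9, 358.1]
ee_rot: [0.988, 0.152, 0.003, -0.001]
contact_force: [-0.5, 0.5, 1.0]
gripper_width: 85.3
```

```bash
python3 - <<'E'
from h import *
a=look("w19",619,275)
E
```

```text
42.175 [620.6 275.9 358.1] [ 0.9883  0.1524  0.0029 -0.001 ] 85.27178515636784 [-0.5  0.5  1. ]
side crop 168 233 scale 2.142857142857143
top crop 72 123 scale 2.142857142857143
```

View pics/w19.png

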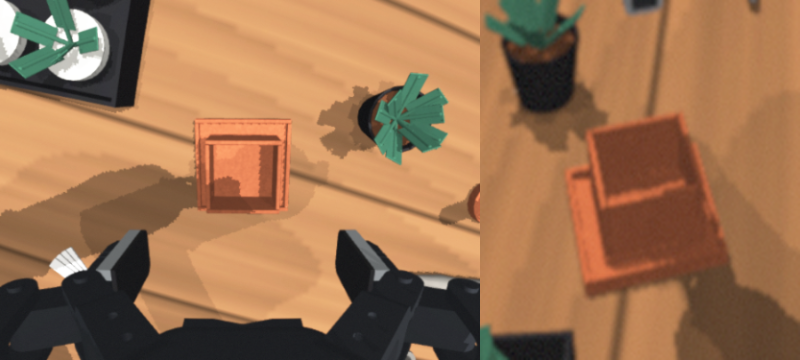

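Call:
play_rows([
  [[-0.1, 0.08, 0.1], 0, -1],
  [[-0.25, 0.2, 0.2], 0, -1],
  [[-0.4, 0.35, 0.2], 0, -1],
  [[-0.55, 0.5, 0.2], 0, -1],
  [[-0.7, 0.65, 0.2], 0, -1],
  [[-0.8, 0.8, 0.2], 0, -1],
  [[-0.8, 0.8, 0.2], 0, -1],
])

```text
clock: 43.2
position: [377.2, 518.6, 410.4]
ee_rot: [0.988, 0.155, -0.003, 0.002]
contact_force: [0.1, -0.1, -0.6]
gripper_width: 85.4
```

```bash
cat > f.py <<'E'
from h import *
Y=(255,255,0);G=(0,255,0);B=(255,0,0)
L=[("large_square_saucer",(619.1,275.2),"s",48,17.5,34,48),("small_square_saucer",(586,-306),"s",40,1,26,77),("wide",(467,-150.6),"r",33,0,19,106),("slim",(665.3,-5),"r",26,0,12,135)]
for cam in ("top","side"):
    p=arm.get_image(cam); tiles=[]
    for n,c,k,r,a,pr,ph in L:
        u=proj(p,[*c,40])[0].astype(int); x0=max(u[0]-45,0);y0=max(u[1]-45,0)
        im=cv2.resize(p["pixels"][y0:y0+90,x0:x0+90,::-1],(390,290*390//390) if 0 else (290,290),interpolation=cv2.INTER_CUBIC); s=290/90
        for z,rr,col in ((12,r,Y),(5,pr,G),(5+ph,pr,B)):
            if k=="r":
                t=np.linspace(0,2*np.pi,60); X=np.c_[c[0]+rr*np.cos(t),c[1]+rr*np.sin(t),0*t+z]
            else:
                A=np.radians(a); M=np.array([[np.cos(A),-np.sin(A)],[np.sin(A),np.cos(A)]])
                X=np.c_[np.array([[rr,rr],[rr,-rr],[-rr,-rr],[-rr,rr]])@M.T+c,[z]*4]
            cv2.polylines(im,[((proj(p,X)-[x0,y0]+.5)*s).astype(int)],True,col,1)
        tiles.append(im)
    cv2.imwrite(f"pics/fin_{cam}.png",np.vstack([np.hstack(tiles[:2]),np.hstack(tiles[2:])]))
    save(p,"full_"+cam)
    for n in names:
        for d in arm.look_for(n,p)[:1]: print(cam,n,np.round(d["centre"]),round(d["conf"],2))
E
python3 f.py
```

```text
top large_square_pot [619. 279.  18.] 0.82
top small_square_pot [ 586. -316.   54.] 0.78
top wide_round_pot [ 467. -146.   77.] 0.8
top slim_round_pot [658.  -4. 111.] 0.78
top large_square_saucer [601. 248.   5.] 0.8
top small_square_saucer [ 555. -280.    4.] 0.94
top wide_round_saucer [ 453. -137.    8.] 0.55
top slim_round_saucer [657.  -8.   5.] 0.54
top seedling [711. 160.  56.] 0.78
top jar [ 709. -143.   74.] 0.88
side large_square_pot [615. 273.  30.] 0.7
side small_square_pot [ 584. -277.   57.] 0.87
side wide_round_pot [ 469. -137.   69.] 0.61
side large_square_saucer [628. 308.   5.] 0.56
side small_square_saucer [ 585. -273.    7.] 0.52
side wide_round_saucer [ 468. -130.    6.] 0.68
side slim_round_saucer [664.   4.   9.] 0.58
side seedling [706. 168.  50.] 0.59
side jar [ 716. -129.   49.] 0.63
```

View pics/fin_top.png

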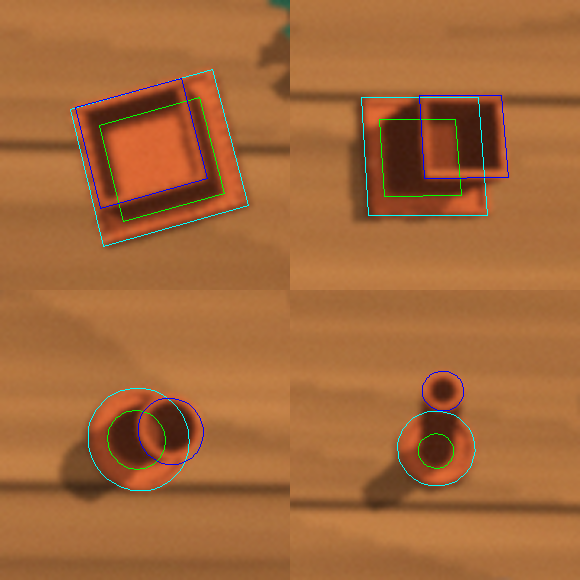

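View pics/fin_side.png

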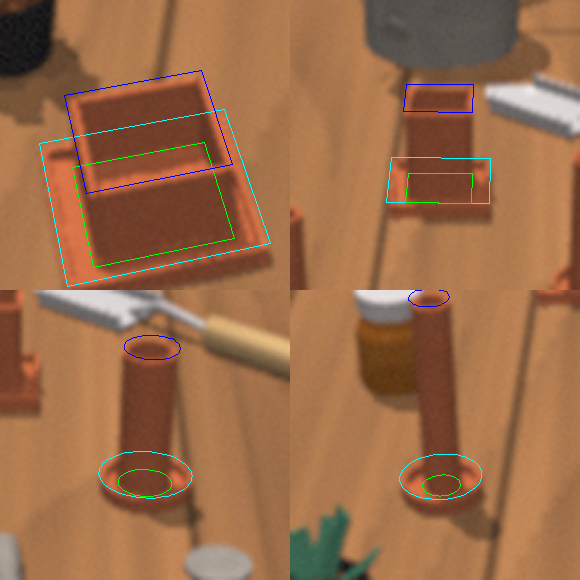

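View pics/full_top.png

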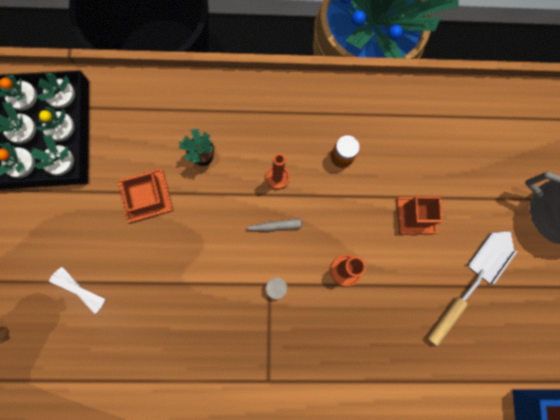

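The final top and side views show all four planters upright and centred in their saucers. The predicted rim and base outlines match. The seedling at (198,148) and the jar at (346,150) have not moved.

```bash
python3 -c "
from h import *
print(arm.job_done()); print(arm.read_state()['clock'])"
```

```text
the job is handed in; nothing more can be done
None
the job is handed in; nothing more can be done
```

I took the nest apart from the inside out: slim round, wide round, small square, then large square. Each planter now stands upright in its own saucer. I lowered each one in 1–3 mm steps until first contact (4–6 N at the wrist) before opening the jaws. The job was handed in at about 43 s of the 120 s allowed.

**Planters:** In the last top and side pictures, all four match the outlines predicted for a planter standing centred in its saucer, to within about 2–3 mm. Each had roughly 10 mm of room to spare.

**Square planters:** They look parallel to their saucers. I set the gripper to within about half a degree of each saucer's measured angle: 17.5° for the large one and 1° for the small one.

**Seedling and jar:** Both are at their starting positions in the pictures.

**Checks that disagreed:**
- **Saucer positions:** The networks' final positions for the filled saucers were up to about 40 mm off, because only part of each saucer was visible. I relied on the earlier empty-saucer measurements and the outlines instead.
- **Missed detection:** They did not find the slim planter in the final side view, but it shows clearly in that picture.
- **Grip offset:** The wide round planter sat about 3 mm off-centre along the pads and the small square one about 2 mm. I corrected both before setting them down.

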